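# Crank the specimen stage up to its index

### The job

Fit the loose crank onto the square shaft of the lift stage and wind the platform up, clockwise seen from above, until its yellow pointer is level with the red index on the ruler beside it; the jar must stay standing on the platform. Then take the crank off and lay it flat in the blue tray, all of it inside the rim. Turn the shaft only with the crank, and do not shift the red index or the scoop, pocket scale, crucible and dropper lying about.

Things in the scene. Friction and masses are not known exactly. Their poses are not given: they have to be found in the camera images.
- stage: Grey lift stage, fixed. Origin on the worktop under the crank shaft's axis; y points from the shaft to the platform (centre 155 mm away), x to the column behind the platform. Gearbox under the shaft 78 x 78 x 44 mm, then a steel collar, 48 mm across, top at 50 mm. Within 105 mm of the axis only the shaft stands above 50 mm; the column is 124 mm tall, the jar's top reaches 150 mm at most.
- shaft_seat (a point): Point on the axis of the upright square shaft end, on the collar's top (50 mm up), turning with the shaft; x and y are normal to the flats. The square is 16 mm across flats and 25 mm tall above this point, then a 5 mm tip tapers to 9 mm across. The crank, fully on, rests its underside on the collar, its origin at this point, in any of four positions a quarter turn apart.
- shaft (a joint): Turn of the square shaft in rad, 0 at the start (platform at the bottom), growing clockwise seen from above. Each full turn clockwise raises the platform 16 mm; about three turns are needed. About 0.12 N m of friction holds it wherever it is left. The crank has about 9 degrees of play on the shaft either way.
- crank: Loose steel crank, about 236 g, lying flat on the worktop, underside down. Origin at the centre of the hub's underside, z up, x along the arm to the red grip. Hub 32 x 32 mm, 46 mm tall, sides along x and y, with a square socket from below, 18.4 mm wide, 34 mm deep. Arm 9 mm thick, 22 mm wide, level with the underside, reaching x = 80 mm. It stands level on its hub alone.
- grip (a point): Point on the axis of the crank's red grip, fixed in the crank: 65 mm from the hub's axis and 43 mm above the underside. The grip is an upright round handle 20 mm across, from 11 to 64 mm above the underside, and spins freely about its own upright axis, so that a gripper holding it need not turn.
- lift (a joint): Height of the platform above its lowest place, m: 0 at the start. It moves only with the shaft.
- pointer (a point): Tip of the yellow pointer on the platform's carriage (4 mm thick, this point at mid-thickness), beside the white ruler.
- index (a joint): Height setting of the red index slider on the white ruler, m, in the same measure as joint lift: the pointer is level with the index when both are equal. Set between 0.044 and 0.054 at the start; stiff; leave it alone.
- index_mark (a point): Tip of the red index (4 mm thick, this point at mid-thickness), facing the pointer tip 2 mm away.
- platform_top (a point): Centre of the platform's top face, where the jar stands; platform 84 x 90 mm.
- jar: Specimen jar with a black lid, 50 mm across, 65 mm tall, standing loose on the platform. Origin at the centre of its underside.
- tray: Blue tray, fixed to the worktop, 110 mm along its x axis, 160 mm along its y axis, 14 mm tall, walls and floor 5 mm thick (inside 100 x 150 mm). Origin at the centre of its underside. The crank goes in here, lying flat on its underside with the arm roughly along the tray's y axis, either way.
- scoop: Pink measuring scoop, 129 x 43 x 20 mm, lying on the worktop in front of the stage. A bystander.
- pocket_scale: Grey pocket scale, 64 x 124 x 20 mm, on the worktop at the right. A bystander.
- crucible: White crucible, 83 mm across, 58 mm tall, at the back left. A bystander.
- dropper: Glass dropper with black teat, 96 mm long, lying behind the stage. A bystander.
Mind the look-alikes: they are no part of the job. Several things have the shape of the jar; the one meant has the colours described above.

How it is judged:
By the outcome, as a careful person would: the job done as asked, in the order asked, and still so for the second after the job is handed in, with the robot touching nothing.
It also fails if it takes over 72 s, if anything falls off the work surface, if the arm or the gripper's body presses on something with over 40 N, if the wrist force passes 120 N, or if a joint passes its speed limit or range.

### The arm

A 6-joint arm with a two-finger parallel gripper is mounted at the origin on a cart in front of the work surface, level with it; the furniture and walls round the work are solid. World frame = base frame: x ahead of the robot, y to its left, z up, the work surface at z = 0. Lengths are in mm, angles in degrees, forces in N, time in s.
With the tool pointing down it reaches from about 325 to 850 mm from the base axis. Payload 4.4 kg.
Tool frame: the origin (TCP) lies at the very end of the fingers, on their centre line; the grasp point (between the pads) lies bot.hold_point_z behind it (bot.hold_point_z is the distance from the TCP to the grasp point, in mm); z points along the fingers, y is the line along which they close (so a half turn about z gives the same grasp; the last joint's range is limited). The gripper opens to 94 mm and grips with 3 to 60 N. Pads are 16 mm wide; open, the fingers measure 119 mm over their backs; the gripper's body (75 mm by 177 mm) begins 78 mm behind the grasp point.
Start: joints at [-81.331, 11.837, 88.321, -0, 79.842, -8.623], TCP at [170.9, -549.018, 205.447] pointing down, gripper open.
Joint ranges: [-156.59, 156.59], [-49.26, 127.26], [12.9, 141.05], [-63.56, 243.56], [4.71, 150.69], [-161.64, 161.64]. Speed limits (degrees/s): [159.86, 159.86, 180, 180, 180, 180].

### API

Orientations are given as a 3x3 rotation matrix whose columns are the frame's x, y, z axes.
In Python, from cell import bot gives the robot as it stands. The module is installed in compiled form; this text tells all that it offers.
- The arm moves only by the tool apply_moves, never from a script. Its argument "series" is a list of rows, each a list of 2 entries, a list of its own where there are three numbers: the shift along the tool's x, y, z in mm, then the turn about the tool's z in rad. In form: [[[tx, ty, tz], turn], ...]. A call has 1 to 12 rows; each row shifts and turns the commanded pose from where the row before left it, along the tool's axes as they then stand; what a row does not reach is not made up. A row lasts 1/10 s, in which the tool goes at most 50 mm and 8.59 degrees, less where a joint would pass 70% of its speed; a pose out of reach is approached as far as the arm can. A call is refused whole if a number of a shift passes 50 or a number of a turn 0.15, either way. A call with a gripper value outside its range is refused whole. "fingers" is the closure, from 0 (fully open) to 1 (shut), set as the call begins (left out, the last holds). The fingers move at their own pace and stop on an object; "newtons" is the grip in N (left out, the last holds). Time passes only in rows, so rows that do not move let the fingers close. It gives the time, the measured TCP pose, the force, the opening and the grip force at its end, in the units of the state.
- bot.get_state(): the state, without advancing time (a new reading comes with each control period).
- bot.snapshot(name): name is "side" or "top"; returns a dict with "color" (480x640x3 uint8, red, green, blue), "intrinsics" (3x3 intrinsics, pixels), "k1" (the pictures are not rectified: a ray, as slopes to the right and down, at radius r is drawn at 1 + k1 r^2 times it, then the intrinsics apply), "world_to_cam" (4x4, takes a point from world to camera coordinates). Camera axes: x right, y up, looking along -z (the intrinsics and any distortion apply to the point x, -y, -z); pixel columns grow to the right and rows downward; lengths in mm; the calibration is good to about 2 mm. A picture is of the moment at which its call begins. There is no depth.
- bot.sign_off(): hands the job in; it is judged then, once.
The state is a dict: "time": time; "qpos": joint angles; "qvel": joint speeds; "tau": joint torques, N m; "eef_pos": TCP position; "ee_rot": TCP orientation; "force": force on the tool from outside, world axes, zero at the start; "ft_torque": the same for the moment, N m; "opening": finger opening in mm; "finger_force": force on a finger pad.
Only numpy, scipy, OpenCV 4.12 (cv2) and the standard library are available. Lean on these libraries where they do the work, as an engineer would, in place of code of your own. Each camera call takes 0.05 s, during which the arm holds its last target. There are 200 camera calls.

## Working session

There is one attempt and no reset: what is moved stays moved. The work goes in short steps, Python scripts to look and compute and a tool call to move; the robot and the scene stay as the last step left them, time stands still between calls to the robot, and variables do not carry over. Pictures are saved under pics/ and viewed, at most 10 in all, crops included, and the job is handed in when it is done.

Besides the shell and the picture viewer there is one more tool, called in YAML: its name, and indented under it one key for each argument. apply_moves: Moves the arm, as the interface text tells. Its arguments: {"type":"object","properties":{"series":{"type":"array"},"fingers":{"type":"number"},"newtons":{"type":"number"}},"required":["series"]}

```bash
mkdir -p pics; cat > h.py <<'E'
import numpy as np, cv2
from cell import bot
def snap(n):
    return bot.snapshot(n)
def ray(s,u,v):
    K=np.array(s["intrinsics"]);k1=s["k1"]
    K2=K.astype(float)
    d=cv2.undistortPoints(np.array([[[u,v]]],float),K2,np.array([k1,0,0,0,0.]))[0,0]
    M=np.array(s["world_to_cam"]);R=M[:3,:3];t=M[:3,3]
    o=-R.T@t; r=R.T@np.array([d[0],-d[1],-1.]); return o,r/np.linalg.norm(r)
def onplane(s,u,v,z):
    o,r=ray(s,u,v); return o+r*(z-o[2])/r[2]
def proj(s,p):
    M=np.array(s["world_to_cam"]);c=M[:3,:3]@np.array(p,float)+M[:3,3]
    x,y=c[0]/-c[2],-c[1]/-c[2]; f=1+s["k1"]*(x*x+y*y); q=np.array(s["intrinsics"])@[x*f,y*f,1]; return q[:2]
def tri(s1,a,s2,b):
    o1,r1=ray(s1,*a);o2,r2=ray(s2,*b)
    A=np.array([r1,-r2]).T; l=np.linalg.lstsq(A,o2-o1,rcond=None)[0]
    p,q=o1+l[0]*r1,o2+l[1]*r2; return (p+q)/2,np.linalg.norm(p-q)
def save(s,n): cv2.imwrite("pics/"+n,s["color"][:,:,::-1])
E
python3 - <<'E'
from h import *
for n in("top","side"):
    s=snap(n);save(s,n+"0.png");o,r=ray(s,320,240);print(n,o,r,s["k1"],s["intrinsics"])
print(bot.hold_point_z,bot.get_state())
E
```

```text
top [ 261.75964005  -77.04107788 1408.57031027] [ 0.23548012  0.0072723  -0.97185196] -0.004887636409853463 [[543.57546456   0.         325.7507088 ]
 [  0.         543.57546456 245.61539174]
 [  0.           0.           1.        ]]
side [-610.48295889 -406.04291496  994.76165598] [ 0.77565994  0.22160941 -0.5909661 ] -0.13543258023764504 [[491.88099135   0.         324.65086452]
 [  0.         491.88099135 244.80497331]
 [  0.           0.           1.        ]]
18.8 {'time': 0.1, 'qpos': array([-8.13321946e+01,  1.18801669e+01,  8.83941866e+01, -3.99499206e-05,
        7.98427050e+01, -8.62318814e+00]), 'qvel': array([-0.06496352, -0.06225427, -0.25323278, -0.06352609, -0.06922142,
        0.02474103]), 'tau': array([ 5.36757107e-04, -3.71861708e+01, -2.82292020e+01,  7.00986246e-02,
        3.11067374e-02, -5.36207460e-05]), 'eef_pos': array([ 170.78205779, -548.29996576,  204.41909512]), 'ee_rot': array([[ 9.54807543e-01,  2.97224595e-01, -3.08577827e-04],
       [ 2.97224598e-01, -9.54805456e-01,  2.01961725e-03],
       [ 3.05648129e-04, -2.02006271e-03, -9.99997913e-01]]), 'force': array([ 0.21968609,  0.20853272, -0.59052671]), 'ft_torque': array([ 0.02707556,  0.01363033, -0.02951561]), 'finger_force': 0.0, 'opening': 94.12834474252138}
```

View pics/top0.png

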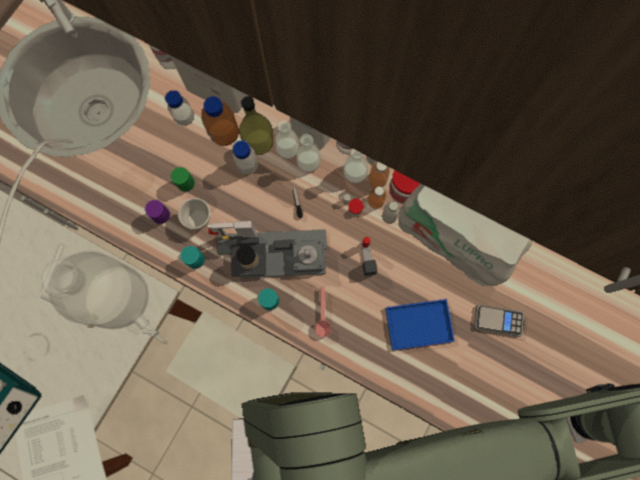

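View pics/side0.png

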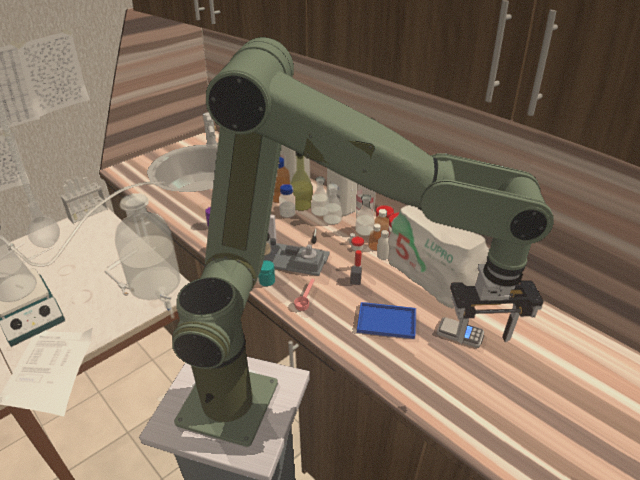

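Candidates for the crank: the dark block with red grip at top (369,257) — chosen. Red-capped bottles at (356,206) and (405,180) are not cranks. For the jar: the black lid at (246,256), as against teal (192,257), (268,298), green and purple. The shaft is at (308,255) and the tray at (420,325). I'll check this in one close crop.

```bash
python3 - <<'E'
from h import *
s=snap("top");im=s["color"][:,:,::-1]
a=cv2.resize(im[195:295,195:395],None,fx=4,fy=4,interpolation=cv2.INTER_CUBIC)
cv2.imwrite("pics/c1.png",a)
E
```

```text
(no output)
```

View pics/c1.png

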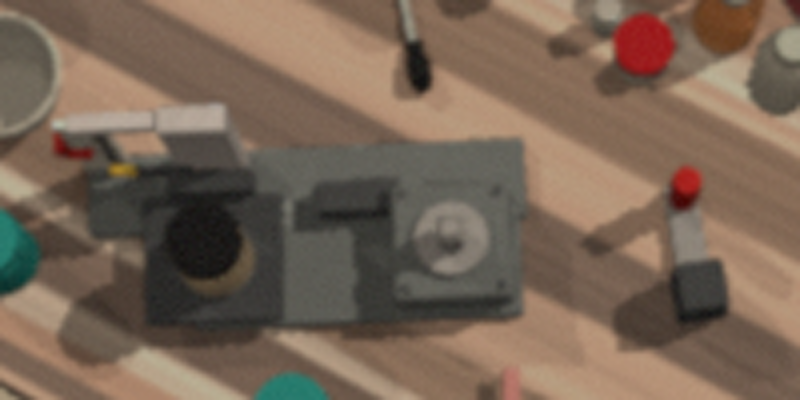

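The crop confirms it: crank hub at top pixel (369.5,267), red grip top at (366,242), collar at (308,254). The yellow pointer is at (225,237) and the red index at (212,230). Next I measure.

```bash
cat >> h.py <<'E'
def mask(s,box,f):
    x0,y0,x1,y1=box; c=s["color"][y0:y1,x0:x1]; hsv=cv2.cvtColor(c,cv2.COLOR_RGB2HSV)
    m=f(hsv[...,0].astype(int),hsv[...,1].astype(int),hsv[...,2].astype(int)).astype(np.uint8)
    n,l,st,ce=cv2.connectedComponentsWithStats(m)
    if n<2: return None,m
    i=1+np.argmax(st[1:,4]); return (ce[i]+[x0,y0],st[i]+[x0,y0,0,0,0]),(l==i).astype(np.uint8)
red=lambda h,s,v:((h<8)|(h>172))&(s>150)&(v>60)
blue=lambda h,s,v:(h>105)&(h<125)&(s>150)
yel=lambda h,s,v:(h>18)&(h<35)&(s>140)&(v>90)
E
python3 - <<'E'
from h import *
T=snap("top");S=snap("side")
g,_=mask(T,(355,230,380,255),red);g2,_=mask(S,(345,243,370,275),red);print(g,g2)
if g is not None and g2 is not None: print("grip",tri(T,g[0],S,g2[0]))
hsv=cv2.cvtColor(T["color"],cv2.COLOR_RGB2HSV)
print(T["color"][254:282,358:384].mean(2).astype(int))
h,m=mask(T,(355,250,390,290),lambda h,s,v:v<75);print("hub",h)
b,m=mask(T,(370,285,470,360),blue);c=cv2.findContours(m,0,2)[0][0];r=cv2.minAreaRect(c+np.array([370,285]));print(r)
P=np.array([onplane(T,*q,14)[:2] for q in cv2.boxPoints(r)]);print(P,P.mean(0),np.linalg.norm(P-np.roll(P,1,0),axis=1))
print("hubtop",onplane(T,369.5,267,46),"collar",onplane(T,308,254,50),"px/mm dirs",onplane(T,320,240,0),onplane(T,330,240,0),onplane(T,320,250,0))
print("point/idx",onplane(T,225.5,237.5,60),onplane(T,212,230,110))
E
```

```text
(array([365.89830508, 241.3220339 ]), array([363, 237,   7,  10,  59])) (array([357.93243243, 257.71621622]), array([356, 250,   5,  16,  74]))
grip (array([ 588.55922652, -186.65449477,   36.92759391]), np.float64(1.8245711131705988))
[[145 120 103  96  96 116 129 128 131 129 132 132 131 133 133 134 135 135
  137 140 141 140 137 135 132 125]
 [146 126 109  96  89 114 127 130 131 129 130 132 129 126 130 133 133 132
  135 135 141 139 139 142 143 141]
 [149 140 114  98  93 105 124 131 130 130 132 132 130 129 132 136 133 132
  133 132 135 137 139 141 144 143]
 [149 143 120 105  97 102 120 130 132 132 134 132 130 131 135 140 138 137
  134 132 132 133 133 138 137 141]
 [148 146 117 102  96  97 119 129 132 132 132 134 131 133 133 137 141 139
  138 134 134 131 132 134 136 137]
 [148 143 119  99  94  95 118 127 124 124 124 125 123 116 112 110 115 132
  140 139 135 133 133 131 134 133]
 [145 143 117  99  94  90 110 110 102 100  96  94  89  82  77  75  81 110
  136 141 139 138 136 136 132 133]
 [134 137 118  98  93  79  80  76  71  72  68  67  68  64  62  63  63  88
  131 147 145 139 139 137 1
[... 2195 characters left out ...]
rray([368.32568807, 268.85321101]), array([359, 261,  18,  17, 218]))
((419.330078125, 324.2004699707031), (42.524261474609375, 61.41294860839844), 81.46923065185547)
[[ 417.64674879 -232.40649016]
 [ 438.04826455 -389.81362673]
 [ 330.99995576 -398.41893191]
 [ 311.34527338 -243.65874653]] [ 374.51006062 -316.07444883] [106.89535513 158.72374897 107.39362967 156.00327406]
hubtop [ 518.64760304 -191.83378361   46.        ] collar [554.72361207 -35.58812398  50.        ] px/mm dirs [603.05679397 -66.50084826   0.        ] [602.5385106  -93.15626484   0.        ] [575.74749139 -66.0431279    0.        ]
point/idx [599.7912554  174.46303055  60.        ] [606.9960945  198.91888692 110.        ]
```

```bash
python3 - <<'E'
from h import *
T=snap("top");S=snap("side")
a=cv2.resize(T["color"][235:275,288:328],(400,400),interpolation=cv2.INTER_CUBIC)
b=cv2.resize(S["color"][225:275,290:340],(400,400),interpolation=cv2.INTER_CUBIC)
a=np.hstack([a,b]);a=np.clip(a*1.5,0,255).astype(np.uint8)
cv2.imwrite("pics/c2.png",a[:,:,::-1])
h=onplane(T,370,265.8,46);print("hub",h)
c,m=mask(T,(290,235,326,275),lambda h,s,v:(v>118)&(s<60));print(c)
k=cv2.findContours(m,0,1)[0];k=max(k,key=len)+np.array([290,235])
e=cv2.fitEllipse(cv2.convexHull(k));print("collar",e,onplane(T,*e[0],50))
# gearbox/base edges: yaw of stage via base rect
E
```

```text
hub [ 521.73455387 -193.22480004   46.        ]
(array([308.73595506, 252.83707865]), array([299, 245,  18,  18, 178]))
collar ((307.4908142089844, 253.68812561035156), (17.302398681640625, 17.668617248535156), 55.044471740722656) [555.5643019  -34.29613072  50.        ]
```

View pics/c2.png

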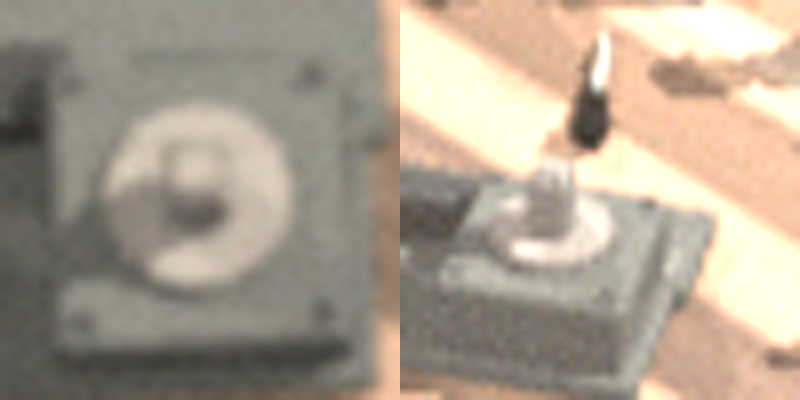

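```bash
cat >> h.py <<'E'
def yaw(R): return np.degrees(np.arctan2(R[1,0],R[0,0]))
def plan(p,yw=None,v=45,p0=None,y0=None):
    "rows to world TCP p, yaw yw (deg of tool x); turn done evenly"
    s=bot.get_state();R=s["ee_rot"]
    p0=s["eef_pos"] if p0 is None else np.array(p0,float); y0=yaw(R) if y0 is None else y0
    yw=y0 if yw is None else yw
    D=np.array(p,float)-p0;n=int(max(np.ceil(np.linalg.norm(D)/v),np.ceil(abs(yw-y0)/8.),1))
    out=[]
    for i in range(n):
        a=np.radians(y0+(yw-y0)*i/n);c,q=np.cos(a),np.sin(a);d=D/n
        out.append([[round(c*d[0]+q*d[1],1),round(q*d[0]-c*d[1],1),round(-d[2],1)],round(np.radians(y0-yw)/n,4)])
    print(n,out);return out
def st():
    s=bot.get_state();print("t",round(s["time"],2),"p",s["eef_pos"].round(1),"yaw",round(yaw(s["ee_rot"]),2),"j",s["qpos"].round(0),"F",s["force"].round(1),"open",round(s["opening"],1),round(s["finger_force"],1))
E
python3 - <<'E'
from h import *
T=snap("top");S=snap("side")
print("collar tri",tri(T,(307.5,253.8),S,(308.1,253.2)),"tip",onplane(T,307,251,80))
print(proj(T,(555.5,-34.5,80)),proj(S,(555.5,-34.5,50)))
plan((522.5,-193,110),6)
E
```

```text
collar tri (array([555.90427925, -34.06244936,  46.80997572]), np.float64(0.3265408283823948)) tip [555.98233128 -34.09137349  80.        ]
[307.1654452  251.18506316] [308.23298422 252.49271955]
12 [[[np.float64(36.8), np.float64(-19.6), np.float64(7.9)], np.float64(0.0164)], [[np.float64(36.5), np.float64(-20.2), np.float64(7.9)], np.float64(0.0164)], [[np.float64(36.1), np.float64(-20.8), np.float64(7.9)], np.float64(0.0164)], [[np.float64(35.8), np.float64(-21.4), np.float64(7.9)], np.float64(0.0164)], [[np.float64(35.4), np.float64(-22.0), np.float64(7.9)], np.float64(0.0164)], [[np.float64(35.1), np.float64(-22.6), np.float64(7.9)], np.float64(0.0164)], [[np.float64(34.7), np.float64(-23.1), np.float64(7.9)], np.float64(0.0164)], [[np.float64(34.3), np.float64(-23.7), np.float64(7.9)], np.float64(0.0164)], [[np.float64(33.9), np.float64(-24.3), np.float64(7.9)], np.float64(0.0164)], [[np.float64(33.5), np.float64(-24.8), np.float64(7.9)], np.float64(0.0164)], [[np.float64(33.1), np.float64(-25.4), np.float64(7.9)], np.float64(0.0164)], [[np.float64(32.7), np.float64(-25.9), np.float64(7.9)], np.float64(0.0164)]]
```

apply_moves:
  series:
    - [[36.8,-19.6,7.9],0.0164]
    - [[36.5,-20.2,7.9],0.0164]
    - [[36.1,-20.8,7.9],0.0164]
    - [[35.8,-21.4,7.9],0.0164]
    - [[35.4,-22.0,7.9],0.0164]
    - [[35.1,-22.6,7.9],0.0164]
    - [[34.7,-23.1,7.9],0.0164]
    - [[34.3,-23.7,7.9],0.0164]
    - [[33.9,-24.3,7.9],0.0164]
    - [[33.5,-24.8,7.9],0.0164]
    - [[33.1,-25.4,7.9],0.0164]
    - [[32.7,-25.9,7.9],0.0164]
  fingers: 0.2

```text
time: 1.65
eef_pos: [523.7, -191.7, 110.6]
ee_rot: [[0.995, 0.104, 0.0], [0.104, -0.995, -0.0], [0.0, 0.0, -1.0]]
force: [-0.4, -1.0, -1.0]
opening: 75.3
finger_force: 0.0
```

```bash
python3 - <<'E'
from h import *
st()
for n in("top","side"): save(snap(n),n+"1.png")
plan((522.5,-193,22),6)
E
```

```text
t 1.65 p [ 523.7 -191.7  110.6] yaw 5.98 j [-29.  15.  96.  -0.  69.  55.] F [-0.4 -1.  -1. ] open 75.3 0.0
2 [[[np.float64(-1.2), np.float64(1.9), np.float64(43.8)], np.float64(0.0028)], [[np.float64(-1.2), np.float64(1.9), np.float64(43.8)], np.float64(0.0028)]]
```

View pics/side1.png

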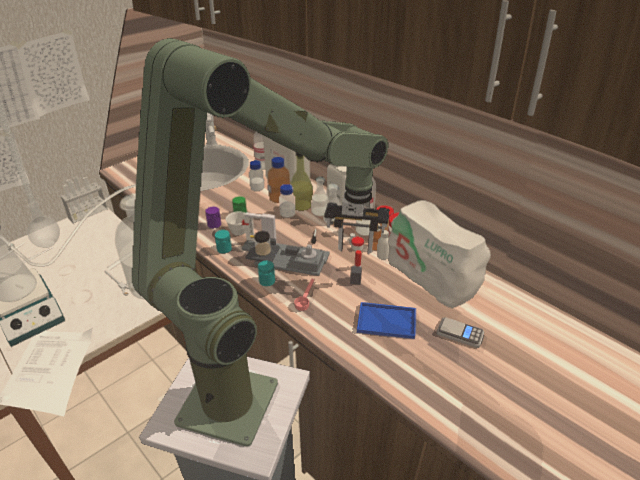

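Now I see the jar with black lid at side (262,245), ruler at (262,225), and gripper over the crank at (357,265). Descending.

apply_moves:
  series:
    - [[-0.8,1,25],0.0]
    - [[-0.8,1,25],0]
    - [[-0.4,0.5,25],0]
    - [[0,0,13],0]
    - [[0,0,0],0]

```text
time: 2.25
eef_pos: [518.8, -195.3, 20.7]
ee_rot: [[0.995, 0.104, -0.004], [0.104, -0.995, 0.002], [-0.004, -0.003, -1.0]]
force: [0.4, 0.0, -0.1]
opening: 75.4
finger_force: 0.0
```

apply_moves:
  series:
    - [[0,0,0],0]
    - [[0,0,0],0]
    - [[0,0,0],0]
    - [[0,0,0],0]
    - [[0,0,0],0]
    - [[0,0,0],0]
  fingers: 1
  newtons: 30

```text
time: 2.85
eef_pos: [521.0, -195.5, 23.0]
ee_rot: [[0.994, 0.105, 0.0], [0.105, -0.994, 0.0], [0.0, -0.0, -1.0]]
force: [-0.6, 0.8, 0.9]
opening: 31.5
finger_force: 29.8
```

```bash
python3 - <<'E'
from h import *
st()
T=snap("top");S=snap("side");save(T,"top2.png");save(S,"side2.png")
for nm,s,b1,b2 in(("S",S,(235,205,285,250),(340,235,375,280)),("T",T,(200,215,240,250),(350,225,385,260))):
    print(nm,"idx",mask(s,b1,red)[0],"ptr",mask(s,b1,yel)[0],"grip",mask(s,b2,red)[0])
E
```

```text
t 2.85 p [ 521.  -195.5   23. ] yaw 6.01 j [-29.  22.  99.   0.  59.  54.] F [-0.6  0.8  0.9] open 31.5 29.8
S idx (array([243.28571429, 222.42857143]), array([243, 220,   2,   5,   7])) ptr (array([251.75, 235.75]), array([251, 235,   3,   2,   4])) grip (array([358.12857143, 258.45714286]), array([356, 252,   6,  14,  70]))
T idx (array([212.61538462, 232.23076923]), array([209, 229,   9,   6,  26])) ptr (array([225.16666667, 237.05555556]), array([222, 236,   7,   3,  18])) grip None
```

```bash
python3 - <<'E'
from h import *
p=bot.get_state()["eef_pos"]
plan((521,-195,123),6,v=35);plan((554.5,-35,123),1,v=35,p0=(521,-195,123))
E
```

```text
3 [[[np.float64(0.0), np.float64(-0.2), np.float64(-33.3)], np.float64(0.0001)], [[np.float64(0.0), np.float64(-0.2), np.float64(-33.3)], np.float64(0.0001)], [[np.float64(0.0), np.float64(-0.2), np.float64(-33.3)], np.float64(0.0001)]]
5 [[[np.float64(10.0), np.float64(-31.1), np.float64(-0.0)], np.float64(0.0175)], [[np.float64(9.5), np.float64(-31.3), np.float64(-0.0)], np.float64(0.0175)], [[np.float64(8.9), np.float64(-31.5), np.float64(-0.0)], np.float64(0.0175)], [[np.float64(8.4), np.float64(-31.6), np.float64(-0.0)], np.float64(0.0175)], [[np.float64(7.8), np.float64(-31.7), np.float64(-0.0)], np.float64(0.0175)]]
```

apply_moves:
  series:
    - [[0,0,-15],0]
    - [[0,0,-30],0]
    - [[0,0,-30],0]
    - [[0,0,-25],0]
    - [[0,0,0],0]
    - [[10,-31.1,0],0.0175]
    - [[9.5,-31.3,0],0.0175]
    - [[8.9,-31.5,0],0.0175]
    - [[8.4,-31.6,0],0.0175]
    - [[7.8,-31.7,0],0.0175]
    - [[0,0,0],0]
    - [[0,0,0],0]

```text
time: 4.15
eef_pos: [553.1, -35.0, 121.1]
ee_rot: [[1.0, 0.02, -0.003], [0.02, -1.0, -0.0], [-0.003, -0.0, -1.0]]
force: [0.2, -0.9, -2.8]
opening: 32.3
finger_force: 29.8
```

```bash
python3 - <<'E'
from h import *
st()
T=snap("top");S=snap("side")
a=cv2.resize(T["color"][190:290,200:400],(800,400),interpolation=cv2.INTER_CUBIC)
b=cv2.resize(S["color"][180:280,200:400],(800,400),interpolation=cv2.INTER_CUBIC)
save(T,"top3.png");save(S,"side3.png")
cv2.imwrite("pics/c3.png",cv2.resize(np.vstack([a,b]),(600,600))[:,:,::-1])
p=bot.get_state()["eef_pos"]
for z in(-22+80,):print("exp socket px",proj(S,p+[0,0,-23]),"exp grip",proj(S,p+[66,0,15]),proj(T,p+[66,0,15]))
E
```

```text
t 4.15 p [553.1 -35.  121.1] yaw 1.12 j [-13.  14.  96.  -0.  70.  76.] F [ 0.2 -0.9 -2.8] open 32.3 29.8
exp socket px [308.38349615 240.47002009] exp grip [314.39711672 218.73634147] [306.80046454 220.41411395]
```

View pics/c3.png

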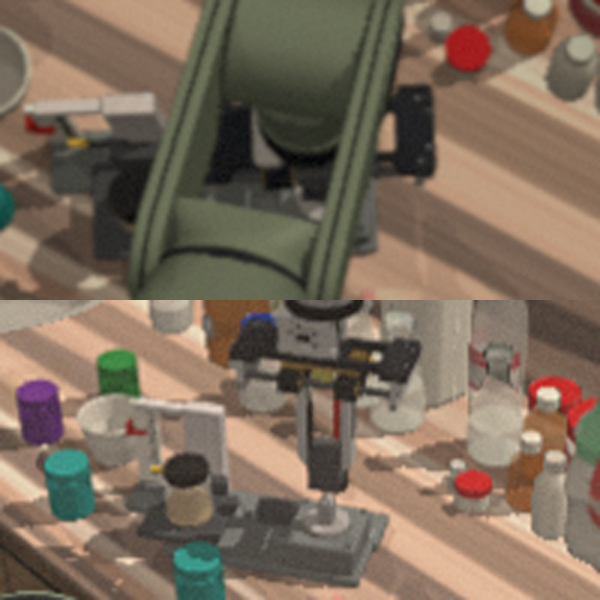

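apply_moves:
  series:
    - [[0.5,0.5,6],0]
    - [[0.5,0.5,6],0]
    - [[0,0,4],0]
    - [[0,0,3],0]
    - [[0,0,2],0]
    - [[0,0,0],0]

```text
time: 4.85
eef_pos: [555.0, -36.7, 101.2]
ee_rot: [[1.0, 0.017, -0.001], [0.017, -1.0, 0.0], [-0.001, -0.0, -1.0]]
force: [0.3, -0.0, -3.1]
opening: 32.0
finger_force: 29.8
```

```bash
python3 - <<'E'
from h import *
st()
S=snap("side");save(S,"side4.png")
p=bot.get_state()["eef_pos"]
print(mask(S,(300,200,330,240),red)[0])
for dx in(64,66,68): print([proj(S,p+[dx,0.02*dx,z]).round(1) for z in(-12,15,41)])
print(S["color"][228:252,296:326].mean(2).astype(int))
E
```

```text
t 4.85 p [555.  -36.7 101.2] yaw 0.99 j [-13.  16.  97.   0.  68.  76.] F [ 0.3 -0.  -3.1] open 32.0 29.8
(array([312.08333333, 224.58333333]), array([312, 220,   2,  11,  12]))
[array([314.2, 231. ]), array([314.1, 224. ]), array([314.1, 217.2])]
[array([314.4, 230.6]), array([314.3, 223.7]), array([314.3, 216.8])]
[array([314.5, 230.3]), array([314.5, 223.3]), array([314.4, 216.5])]
[[132 122 122 120 113 111  95  46  47 125 131 130 131 127 142 106  68  68
  105 109 111  86  87 176 198 194 191 187 183 192]
 [151 137 127 117 113 107 104  56  46 118 129 124 128 129 137 102  68  67
  107 112 114  89  87 154 180 191 192 191 187 186]
 [176 161 145 125 116 112 105  52  45 110 117 110 119 125 128 100  67  60
  105 115 111  84 120 138 152 168 183 193 192 194]
 [185 180 180 135 110 112 102  55  45  93  93  87  96  97  99  95  78  80
  102 115 108  94 133 139 129 147 153 176 187 159]
 [186 188 188 153 116 110 110  55  40  73  81  82  83  87  88  87  83  68
  105 112 110 118 136 138 142 137 116 122 132 120]
 [186 190 190 152 116 109 104  55  53  79  76  72  64  66  69  73  62  58
  101 115 106
[... 1588 characters left out ...]
 56  61  57  59  50  68
  130 169 178 172 182 188 186 188 187 182 170 148]
 [ 74  76  77  82  91  76  79  57  56  59  60  57  58  59  60  62  55  89
  178 192 192 186 193 192 190 191 188 187 188 178]
 [ 56  61  57  71  74  79  84  76  81  77  74  75  71  63  60  52  62  96
  155 161 170 173 180 187 193 189 189 191 192 188]
 [ 64  60  65  73  85  86  83  88  93  96  92  89  88  93  76 103 124 134
  134 127 130 141 145 148 147 145 168 190 192 189]
 [ 67  60  62  81  85  84  92 106 102 106  97 100  97  93  87 119 158 164
  156 144 123 123 112 111  94  93 130 150 157 175]
 [ 63  56  68  81  86  87 108 111 117 109  94  98 100  97 105 123 161 170
  169 152 127 119 118 110 102 102 115 115 128 140]]
```

```bash
python3 - <<'E'
from h import *
S=snap("side");p=bot.get_state()["eef_pos"]
for o in(0,2): print([ (i,j,proj(S,p+[o+16*i,16*j,-23]).round(1)) for i in(-1,1) for j in(-1,1)])
print("shaft seen", proj(S,(555.7,-34.2,50)))
for d in ([0,0,0],[2,0,0],[0,2,0]): print(proj(S,np.add(p,d)))
E
```

```text
[(-1, -1, array([312.2, 249.1])), (-1, 1, array([302.3, 247.4])), (1, -1, array([315.2, 243.2])), (1, 1, array([305.4, 241.5]))]
[(-1, -1, array([312.4, 248.8])), (-1, 1, array([302.5, 247. ])), (1, -1, array([315.4, 242.8])), (1, 1, array([305.6, 241.1]))]
shaft seen [308.16036909 252.43921755]
[308.67774945 239.30641199]
[308.86790753 238.93832678]
[308.05643185 239.20068286]
```

apply_moves:
  series:
    - [[0,-1.5,-1],0]
    - [[0,-1.2,0],0]
    - [[0,0,2],0]
    - [[0,0,2],0]
    - [[0,0,1],0]
    - [[0,0,0],0]

```text
time: 5.55
eef_pos: [554.8, -33.9, 97.2]
ee_rot: [[1.0, 0.018, -0.001], [0.018, -1.0, 0.0], [-0.001, -0.0, -1.0]]
force: [-0.5, -0.7, -2.0]
opening: 32.0
finger_force: 29.8
```

```bash
python3 -c "
from h import *
st();print(bot.get_state()['ft_torque'])"
```

```text
t 5.55 p [554.8 -33.9  97.2] yaw 1.01 j [-12.  16.  97.  -0.  67.  77.] F [-0.5 -0.7 -2. ] open 32.0 29.8
[-0.02241012  0.18219311 -0.00799374]
```

apply_moves:
  series:
    - [[0,0,1.5],0]
    - [[0,0,1.5],0]
    - [[0,0,1],0]
    - [[0,0,0],0]

```text
time: 5.95
eef_pos: [554.8, -34.0, 93.2]
ee_rot: [[1.0, 0.017, -0.001], [0.017, -1.0, 0.0], [-0.001, -0.0, -1.0]]
force: [-2.9, -0.3, -3.1]
opening: 32.0
finger_force: 29.8
```

apply_moves:
  series:
    - [[-1,0,2],0]
    - [[0,0,4],0]
    - [[0,0,4],0]
    - [[0,0,4],0]
    - [[0,0,2],0]
    - [[0,0,0],0]

```text
time: 6.55
eef_pos: [554.1, -33.9, 77.1]
ee_rot: [[1.0, 0.017, -0.001], [0.017, -1.0, 0.0], [-0.001, -0.0, -1.0]]
force: [-1.0, 0.0, -2.9]
opening: 32.3
finger_force: 29.8
```

apply_moves:
  series:
    - [[-0.8,0,2],0]
    - [[0,0,1.6],0]
    - [[0,0,0],0]
    - [[0,0,0],0]

```text
time: 6.95
eef_pos: [553.6, -34.0, 74.1]
ee_rot: [[1.0, 0.017, 0.0], [0.017, -1.0, -0.0], [0.0, 0.0, -1.0]]
force: [-0.4, -0.1, -1.8]
opening: 31.7
finger_force: 29.8
```

apply_moves:
  series:
    - [[0,0,0],0]
    - [[0,0,0],0]
    - [[0,0,0],0]
  fingers: 0.4

```text
time: 7.25
eef_pos: [554.2, -34.1, 74.8]
ee_rot: [[1.0, 0.018, 0.001], [0.018, -1.0, -0.0], [0.001, 0.0, -1.0]]
force: [0.1, -0.4, 0.4]
opening: 52.7
finger_force: 0.0
```

```bash
python3 - <<'E'
from h import *
st()
S=snap("side");T=snap("top")
print(mask(S,(295,200,335,250),red)[0])
for z in (61,93,114): print(proj(S,(620.5,-33,z)))
plan((620.5,-33,74),1,v=35)
print("I",mask(S,(235,205,285,250),red)[0],mask(S,(235,205,285,250),yel)[0])
E
```

```text
t 7.25 p [554.2 -34.1  74.8] yaw 1.0 j [-12.  18.  98.   0.  64.  77.] F [ 0.1 -0.4  0.4] open 52.7 0.0
(array([312.9       , 231.21428571]), array([311, 223,   5,  16,  70]))
[313.64834677 237.89619464]
[313.57773076 229.78348357]
[313.53091106 224.35276816]
2 [[[np.float64(33.3), np.float64(0.0), np.float64(0.2)], np.float64(0.0)], [[np.float64(33.3), np.float64(0.0), np.float64(0.2)], np.float64(0.0)]]
I (array([243.33333333, 222.83333333]), array([243, 221,   2,   4,   6])) (array([251.5       , 235.66666667]), array([250, 235,   4,   2,   6]))
```

apply_moves:
  series:
    - [[33,-0.8,0],0]
    - [[33,-0.8,0],0]
    - [[0,0,0],0]

```text
time: 7.65
eef_pos: [623.3, -31.5, 74.7]
ee_rot: [[1.0, 0.018, 0.004], [0.018, -1.0, -0.001], [0.004, 0.001, -1.0]]
force: [0.3, 0.1, 0.2]
opening: 56.6
finger_force: 0.0
```

apply_moves:
  series:
    - [[0,0,0],0]
    - [[0,0,0],0]
    - [[0,0,0],0]
    - [[0,0,0],0]
  fingers: 1
  newtons: 20

```text
time: 8.05
eef_pos: [618.7, -31.2, 74.1]
ee_rot: [[1.0, 0.017, -0.001], [0.017, -1.0, 0.0], [-0.001, -0.0, -1.0]]
force: [-0.4, -0.0, -0.1]
opening: 28.4
finger_force: 0.0
```

```bash
python3 - <<'E'
from h import *
st()
S=snap("side");save(S,"side5.png")
print(mask(S,(295,200,335,250),red)[0])
E
```

```text
t 8.05 p [618.7 -31.2  74.1] yaw 0.99 j [-11.  25.  88.  -0.  67.  78.] F [-0.4 -0.  -0.1] open 28.4 0.0
(array([313.02739726, 230.79452055]), array([311, 223,   5,  16,  73]))
```

apply_moves:
  series:
    - [[0,0,0],0]
    - [[0,0,0],0]
    - [[0,0,0],0]
    - [[0,0,0],0]
  newtons: 25

```text
time: 8.5
eef_pos: [619.2, -31.3, 74.1]
ee_rot: [[1.0, 0.017, -0.001], [0.017, -1.0, -0.0], [-0.001, 0.0, -1.0]]
force: [-0.7, -0.2, 1.0]
opening: 19.0
finger_force: 25.0
```

apply_moves:
  series:
    - [[-2.2,16.8,0],0]
    - [[-6.5,15.7,0],0]
    - [[-10.3,13.5,0],0]
    - [[0,0,0],0]

```text
time: 8.9
eef_pos: [600.2, -80.6, 74.2]
ee_rot: [[1.0, 0.014, -0.0], [0.014, -1.0, -0.002], [-0.0, 0.002, -1.0]]
force: [0.8, -0.7, -0.6]
opening: 19.0
finger_force: 25.0
```

```bash
python3 - <<'E'
from h import *
st()
S=snap("side");T=snap("top");save(S,"side6.png");save(T,"top6.png")
for nm,s,b1 in(("S",S,(235,205,285,250)),("T",T,(200,215,240,250))):
    print(nm,"idx",mask(s,b1,red)[0],"ptr",mask(s,b1,yel)[0])
print(mask(S,(290,200,345,260),red)[0])
E
```

```text
t 8.9 p [600.2 -80.6  74.2] yaw 0.83 j [-16.  23.  90.  -0.  67.  73.] F [ 0.8 -0.7 -0.6] open 19.0 25.0
S idx (array([243.16666667, 222.16666667]), array([243, 220,   2,   5,   6])) ptr (array([251.75, 235.75]), array([251, 235,   3,   2,   4]))
T idx (array([212.16, 232.28]), array([209, 229,   9,   6,  25])) ptr (array([225.05882353, 237.11764706]), array([222, 236,   7,   3,  17]))
(array([326.08333333, 236.75      ]), array([324, 230,   5,  15,  72]))
```

Handle drives with low force. Continuing round.

apply_moves:
  series:
    - [[-13.5,10.3,0],0]
    - [[-15.7,6.5,0],0]
    - [[-16.8,2.2,0],0]
    - [[-16.8,-2.2,0],0]
    - [[-15.7,-6.5,0],0]
    - [[-13.5,-10.3,0],0]
    - [[-10.3,-13.5,0],0]
    - [[-6.5,-15.7,0],0]
    - [[-2.2,-16.8,0],0]
    - [[0,0,0],0]

```text
time: 10.0
eef_pos: [489.3, -31.0, 74.1]
ee_rot: [[1.0, 0.02, 0.0], [0.02, -1.0, 0.001], [0.0, -0.001, -1.0]]
force: [-0.3, -1.1, 0.7]
opening: 19.1
finger_force: 25.0
```

```bash
python3 - <<'E'
from h import *
st()
S=snap("side");T=snap("top")
for nm,s,b1 in(("S",S,(235,205,285,250)),("T",T,(200,215,240,250))):
    print(nm,"idx",mask(s,b1,red)[0],"ptr",mask(s,b1,yel)[0])
E
```

```text
t 10.0 p [489.3 -31.   74.1] yaw 1.14 j [-14.  10. 107.   0.  63.  75.] F [-0.3 -1.1  0.7] open 19.1 25.0
S idx (array([243.        , 222.14285714]), array([242, 220,   3,   5,   7])) ptr (array([251.4, 233.8]), array([250, 233,   4,   2,   5]))
T idx (array([212.48, 232.24]), array([209, 229,   9,   6,  25])) ptr (array([224.6       , 236.26666667]), array([222, 235,   7,   3,  15]))
```

apply_moves:
  series:
    - [[2.2,-16.8,0],0]
    - [[6.5,-15.7,0],0]
    - [[10.3,-13.5,0],0]
    - [[13.5,-10.3,0],0]
    - [[15.7,-6.5,0],0]
    - [[16.8,-2.2,0],0]
    - [[16.8,2.2,0],0]
    - [[15.7,6.5,0],0]
    - [[13.5,10.3,0],0]
    - [[10.3,13.5,0],0]
    - [[6.5,15.7,0],0]
    - [[2.2,16.8,0],0]

```text
time: 11.3
eef_pos: [619.4, -30.7, 73.9]
ee_rot: [[1.0, 0.018, -0.002], [0.018, -1.0, 0.003], [-0.002, -0.003, -1.0]]
force: [-3.1, 3.6, 3.8]
opening: 19.0
finger_force: 25.0
```

apply_moves:
  series:
    - [[-2.2,16.8,0],0]
    - [[-6.5,15.7,0],0]
    - [[-10.3,13.5,0],0]
    - [[-13.5,10.3,0],0]
    - [[-15.7,6.5,0],0]
    - [[-16.8,2.2,0],0]
    - [[-16.8,-2.2,0],0]
    - [[-15.7,-6.5,0],0]
    - [[-13.5,-10.3,0],0]
    - [[-10.3,-13.5,0],0]
    - [[-6.5,-15.7,0],0]
    - [[-2.2,-16.8,0],0]

```text
time: 12.5
eef_pos: [488.9, -33.7, 74.1]
ee_rot: [[1.0, 0.017, 0.001], [0.017, -1.0, -0.002], [0.001, 0.002, -1.0]]
force: [4.8, -2.0, -1.6]
opening: 19.0
finger_force: 25.0
```

```bash
python3 - <<'E'
from h import *
st()
S=snap("side");T=snap("top")
for nm,s,b1 in(("S",S,(235,200,285,250)),("T",T,(200,215,240,250))):
    print(nm,"idx",mask(s,b1,red)[0],"ptr",mask(s,b1,yel)[0])
E
```

```text
t 12.5 p [488.9 -33.7  74.1] yaw 0.98 j [-14.  10. 107.  -0.  62.  75.] F [ 4.8 -2.  -1.6] open 19.0 25.0
S idx (array([244.1, 222.9]), array([243, 220,   5,   5,  10])) ptr (array([251.6, 230.4]), array([250, 230,   4,   2,   5]))
T idx (array([212.44, 232.24]), array([209, 229,   9,   6,  25])) ptr (array([223.5, 235. ]), array([221, 234,   6,   3,  18]))
```

apply_moves:
  series:
    - [[2.2,-16.8,0],0]
    - [[6.5,-15.7,0],0]
    - [[10.3,-13.5,0],0]
    - [[13.5,-10.3,0],0]
    - [[15.7,-6.5,0],0]
    - [[16.8,-2.2,0],0]
    - [[16.8,2.2,0],0]
    - [[15.7,6.5,0],0]
    - [[13.5,10.3,0],0]
    - [[10.3,13.5,0],0]
    - [[6.5,15.7,0],0]
    - [[2.2,16.8,0],0]

```text
time: 13.8
eef_pos: [619.3, -30.7, 73.9]
ee_rot: [[1.0, 0.019, -0.001], [0.019, -1.0, 0.002], [-0.001, -0.002, -1.0]]
force: [-1.5, 4.1, 3.5]
opening: 19.0
finger_force: 25.0
```

apply_moves:
  series:
    - [[-2.2,16.8,0],0]
    - [[-6.5,15.7,0],0]
    - [[-10.3,13.5,0],0]
    - [[-13.5,10.3,0],0]
    - [[-15.7,6.5,0],0]
    - [[-16.8,2.2,0],0]
    - [[-16.8,-2.2,0],0]
    - [[-15.7,-6.5,0],0]
    - [[-13.5,-10.3,0],0]
    - [[-10.3,-13.5,0],0]
    - [[-6.5,-15.7,0],0]
    - [[-2.2,-16.8,0],0]

```text
time: 15.0
eef_pos: [488.8, -33.7, 74.1]
ee_rot: [[1.0, 0.017, 0.001], [0.017, -1.0, -0.002], [0.001, 0.002, -1.0]]
force: [4.6, -2.4, -2.0]
opening: 19.2
finger_force: 25.0
```

apply_moves:
  series:
    - [[0,0,0],0]

```text
time: 15.1
eef_pos: [489.1, -32.0, 74.1]
ee_rot: [[1.0, 0.02, 0.0], [0.02, -1.0, -0.0], [0.0, 0.0, -1.0]]
force: [2.0, 0.3, -0.1]
opening: 19.0
finger_force: 25.0
```

```bash
python3 - <<'E'
from h import *
st()
S=snap("side");T=snap("top");save(S,"side7.png");save(T,"top7.png")
r={}
for nm,s,b1 in(("S",S,(235,200,285,250)),("T",T,(200,215,240,250))):
    i=mask(s,b1,red)[0];p=mask(s,b1,yel)[0];print(nm,"idx",i,"ptr",p);r[nm]=(i[0],p[0])
print("idx",tri(T,r["T"][0],S,r["S"][0]),"ptr",tri(T,r["T"][1],S,r["S"][1]))
a=cv2.resize(T["color"][215:255,190:250],(600,400),interpolation=cv2.INTER_CUBIC)
b=cv2.resize(S["color"][203:243,235:295],(600,400),interpolation=cv2.INTER_CUBIC)
cv2.imwrite("pics/c5.png",cv2.resize(np.vstack([a,b]),(450,600))[:,:,::-1])
E
```

```text
t 15.1 p [489.1 -32.   74.1] yaw 1.14 j [-14.  10. 107.   0.  62.  75.] F [ 2.   0.3 -0.1] open 19.0 25.0
S idx (array([243.2, 222.6]), array([243, 221,   2,   4,   5])) ptr (array([251.6, 226.4]), array([250, 226,   4,   2,   5]))
T idx (array([212.57692308, 232.23076923]), array([209, 229,   9,   6,  26])) ptr (array([222.35714286, 233.28571429]), array([220, 232,   6,   3,  14]))
idx (array([607.30952251, 203.79995565,  85.11347898]), np.float64(2.5809873178381215)) ptr (array([607.99884667, 178.40862332,  74.25114493]), np.float64(3.4385060014436166))
```

View pics/c5.png

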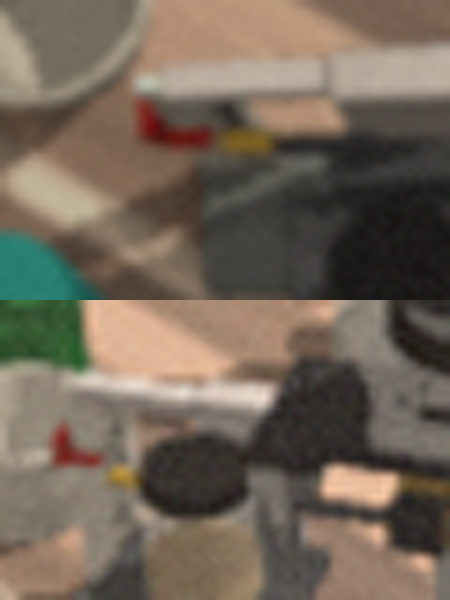

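Crop: side view has the L-shaped red index with its tip arm at about (246,224.4) and the yellow pointer tip at about (251,226.2). The jar is standing. I'll average several frames for a subpixel reading.

```bash
cat >> h.py <<'E'
def avg(n,k=6):
    ss=[bot.snapshot(n) for _ in range(k)]; return ss[0],np.mean([s["color"].astype(float) for s in ss],0)
def colrows(a,cols,rows,kind):
    out=[]
    for c in cols:
        p=a[rows[0]:rows[1],c]; R,G,B=p.T
        w=(R-np.maximum(G,B)) if kind=="r" else (np.minimum(R,G)-B)
        w=np.clip(w-np.median(np.sort(w)[:4])-8,0,None); y=np.arange(*rows)
        out.append((c,round((w*y).sum()/max(w.sum(),1e-6),2),int(w.sum())))
    return out
E
python3 - <<'E'
from h import *
S,a=avg("side");T,b=avg("top");np.save("a7.npy",a);np.save("b7.npy",b)
R,G,B=np.moveaxis(a[218:231,240:256],2,0);print((R-np.maximum(G,B)).astype(int));print((np.minimum(R,G)-B).astype(int))
R,G,B=np.moveaxis(b[227:238,206:229],2,0);print((R-np.maximum(G,B)).astype(int));print((np.minimum(R,G)-B).astype(int))
E
```

```text
[[10  9  8  9  9  8 10  9 10  9  9  7 12 15 17 15]
 [10 10 22 34 19  9  9  9 11 10  7  9 13 22 21 19]
 [ 8 14 45 72 30  9  8 10  9  8  6  7 15 22 27 24]
 [ 8 27 67 81 34  9  7  8 10  9  8  9 13 22 28 23]
 [10 26 65 73 44 25 19 12  8  7  8 10 13 20 22 16]
 [11 21 56 82 76 61 53 45 32 14  8  8 11 17 15  7]
 [11 20 55 76 67 65 69 75 47 14  9  9 10 12 11  7]
 [10 12 24 25 20 20 23 28 21 15 27 27 19 15 10  4]
 [10  9  7  8  8  8  7  9 12 22 35 35 27 18  7  5]
 [ 9  9  8  9 10  9 10  8 10 17 21 25 26 17  7  5]
 [11 10  9  9 10 11  9 10 10 11 11 11 14 11  6  5]
 [ 9  7  8 10  9 10 10 11 11 10  8 10  8  8  7  6]
 [ 8  7  8  8 10 10 10 10 10  9  8  7 10 11 12 10]]
[[14 15 15 13 14 13 13 14 13 12 11 13 13 12 10  9]
 [15 15 14 11 12 13 13 13 12 12 11 13 14 14 14 11]
 [16 16 11  6 10 13 14 13 13 13  9 13 14 15 15 16]
 [16 12  8  6  9 13 13 14 14 11 11 12 16 16 16 15]
 [15 13  7  6  8 11 12 14 13 10 10 12 16 16 14 11]
 [20 16  8  4  5  8  8  9 10 10  8  9 14 14 10  5]
 [16 15  8  6  6  6  6  6  6 10 10  9 12 14  9  2]
 [12 12  9 12 12 11 11 10 10 23 55 59 36 19  9  7]
 [12 12 14 15 14 13 12 13 16
[... 1113 characters left out ...]
 9  8  9 10  8  8  7  7  7  7 11 15 18 18 19 18 19]
 [20 19 12  6  7  8 10  9  9  8  9  8  6  3  4  8 11 17 21 24 24 24 24]
 [19 19 13  6  5  7  9 10 10 10  9  9  8  6  4  5 10 14 19 23 25 25 26]
 [19 19 12  5  2  4  6  8  8 10  9  8  8  9  9 13 13 14 18 23 24 25 26]
 [18 17 12  5  0  3  3  5  5  5  5  5  8 17 28 40 39 36 35 34 27 22 20]
 [19 18 13  9  5  4  3  2  2  2  1  4 12 32 49 58 59 58 57 49 27 13 10]
 [19 18 17 15 14 12 10  9  9  7  6  6 13 30 46 54 56 59 58 50 26  6  1]
 [17 17 18 18 17 17 16 17 17 13 11  9 11 17 23 27 28 28 28 22 12  7  4]
 [19 18 18 18 18 18 18 19 18 16 11  9 10 11 11 11 10  9  9  8  8  8  7]
 [19 19 19 18 19 18 18 18 17 14 10  8  8  7  6  6  6  6  5  5  6  7  8]]
```

```bash
python3 - <<'E'
from h import *
S=snap("side");T=snap("top")
for yw in(0,1.5,3):
  d=np.array([-np.sin(np.radians(yw)),np.cos(np.radians(yw)),0])
  c=np.array([606,183,80.])
  for s in(S,T):
    a=proj(s,c-10*d);b=proj(s,c+10*d);z=(proj(s,c+[0,0,5])-proj(s,c-[0,0,5]))/10
    sl=(b-a)[1]/(b-a)[0]
    print(yw,"slope",sl.round(3),"dz px/mm",z.round(3),"eff",(z[1]-sl*z[0]).round(3),proj(s,c).round(1))
b=np.load("b7.npy")
print(colrows(b,range(212,217),(228,237),"r"),colrows(b,range(220,226),(229,238),"y"))
E
```

```text
0 slope 0.168 dz px/mm [-0.025 -0.251] eff -0.246 [249.4 225.1]
0 slope -0.019 dz px/mm [-0.075 -0.098] eff -0.099 [220.7 233.3]
1.5 slope 0.151 dz px/mm [-0.025 -0.251] eff -0.247 [249.4 225.1]
1.5 slope -0.044 dz px/mm [-0.075 -0.098] eff -0.101 [220.7 233.3]
3 slope 0.134 dz px/mm [-0.025 -0.251] eff -0.247 [249.4 225.1]
3 slope -0.07 dz px/mm [-0.075 -0.098] eff -0.103 [220.7 233.3]
[(212, np.float64(233.18), 140), (213, np.float64(233.38), 159), (214, np.float64(233.36), 161), (215, np.float64(233.21), 150), (216, np.float64(233.0), 137)] [(220, np.float64(233.4), 93), (221, np.float64(233.32), 117), (222, np.float64(233.33), 111), (223, np.float64(233.39), 102), (224, np.float64(233.37), 92), (225, np.float64(233.23), 62)]
```

apply_moves:
  series:
    - [[2.2,-16.8,0],0]
    - [[6.5,-15.7,0],0]
    - [[10.3,-13.5,0],0]
    - [[13.5,-10.3,0],0]
    - [[15.7,-6.5,0],0]
    - [[16.8,-2.2,0],0]
    - [[16.8,2.2,0],0]
    - [[15.7,6.5,0],0]
    - [[0,0,0],0]
    - [[0,0,0],0]

```text
time: 16.9
eef_pos: [586.0, 22.4, 73.8]
ee_rot: [[1.0, 0.018, -0.001], [0.018, -1.0, -0.004], [-0.001, 0.004, -1.0]]
force: [-1.7, -4.3, 2.3]
opening: 19.3
finger_force: 25.0
```

```bash
cat > lv.py <<'E'
from h import *
st()
S,a=avg("side",8);T,b=avg("top",8)
i=colrows(a,range(244,249),(219,228),"r");p=colrows(a,range(249,253),(221,230),"y");print(i,p)
f=lambda q:np.average([[x[0],x[1]] for x in q],axis=0,weights=[x[2] for x in q])
i=f(i[1:4]);p=f(p[:3]);print("side need mm",[round(((p-i)[1]-sl*(p-i)[0])/.247,2) for sl in(.168,.157,.145)])
i=colrows(b,range(211,217),(229,237),"r");p=colrows(b,range(219,226),(228,237),"y");print(i,p)
i=f(i);p=f(p);print("top need",[round(((p-i)[1]-sl*(p-i)[0])/.1,2) for sl in(-.02,-.035,-.05)])
R,G,B=np.moveaxis(a[218:229,240:256],2,0);print((R-np.maximum(G,B)).astype(int));print((np.minimum(R,G)-B).astype(int))
E
python3 lv.py
```

```text
t 16.9 p [586.   22.4  73.8] yaw 1.01 j [-6. 21. 93. -0. 66. 83.] F [-1.7 -4.3  2.3] open 19.3 25.0
[(244, np.float64(222.85), 134), (245, np.float64(223.42), 102), (246, np.float64(223.69), 97), (247, np.float64(223.84), 95), (248, np.float64(223.94), 58)] [(249, np.float64(224.89), 65), (250, np.float64(224.83), 113), (251, np.float64(224.9), 106), (252, np.float64(225.02), 67)]
side need mm [np.float64(2.12), np.float64(2.31), np.float64(2.51)]
[(211, np.float64(232.12), 68), (212, np.float64(233.01), 96), (213, np.float64(233.3), 142), (214, np.float64(233.32), 149), (215, np.float64(233.13), 134), (216, np.float64(232.98), 133)] [(219, np.float64(233.02), 71), (220, np.float64(232.96), 118), (221, np.float64(232.89), 120), (222, np.float64(232.94), 105), (223, np.float64(232.96), 82), (224, np.float64(233.01), 65), (225, np.float64(233.06), 27)]
top need [np.float64(0.5), np.float64(1.66), np.float64(2.82)]
[[10  9  9 10  9  9 10 12 11  9  9  8 12 15 17 15]
 [ 9 10 21 34 19  9  9 10 11 10  7  9 13 21 22 17]
 [ 9 15 45 70 30  8  9  9 10  9  7 10 15 22 23 16]
 [ 9 25 66 80 31  9  
[... 249 characters left out ...]
8  8  8 10 10 17 20 21 19 13  6  4]
 [ 9 10  9  9  9 10  8 10  9  8  8  9 11  7  4  3]
 [10  9 10 10 10 10 10  9 11 10  8  9  9  6  6  5]]
[[14 15 15 13 12 13 14 12 11 12 11 12 13 11 10  9]
 [15 15 14 11 12 12 13 12 13 12 10 12 14 15 13 12]
 [15 15 11  8 11 13 13 13 12 11  8 10 15 16 13 10]
 [16 13  9  6  9 13 13 13 12 12 10 12 16 15 11  7]
 [15 13  7  4  7 11 13 12 12  9  9 12 14 14  6  4]
 [20 15  7  5  6  8  7  8  8  9 10  9 13 11  5  3]
 [17 13  9  5  6  8  5  5 15 34 52 48 34 21  5  2]
 [12 11 11 11 12 12 10 11 24 58 80 76 60 31  6  2]
 [13 13 14 15 14 14 13 12 17 27 33 37 36 21  4  4]
 [13 12 13 14 13 13 12 12 12 10  8 12 14 10  4  5]
 [14 13 14 14 14 13 13 13 12 11 11  8 12 10  7  5]]
```

apply_moves:
  series:
    - [[11.0,8.0,0],0]
    - [[9.1,10.1,0],0]
    - [[6.8,11.8,0],0]
    - [[0,0,0],0]
    - [[0,0,0],0]

```text
time: 18.2
eef_pos: [612.8, -5.8, 73.7]
ee_rot: [[1.0, 0.017, -0.001], [0.017, -1.0, -0.001], [-0.001, 0.001, -1.0]]
force: [-3.3, -2.3, 3.2]
opening: 19.1
finger_force: 25.0
```

```bash
python3 lv.py
```

```text
t 18.2 p [612.8  -5.8  73.7] yaw 0.99 j [-9. 24. 89. -0. 67. 80.] F [-3.3 -2.3  3.2] open 19.1 25.0
[(244, np.float64(222.83), 132), (245, np.float64(223.42), 103), (246, np.float64(223.68), 95), (247, np.float64(223.85), 96), (248, np.float64(223.89), 59)] [(249, np.float64(224.47), 48), (250, np.float64(224.6), 89), (251, np.float64(224.73), 79), (252, np.float64(224.9), 45)]
side need mm [np.float64(1.11), np.float64(1.3), np.float64(1.5)]
[(211, np.float64(232.11), 69), (212, np.float64(232.98), 97), (213, np.float64(233.3), 146), (214, np.float64(233.32), 152), (215, np.float64(233.15), 138), (216, np.float64(232.99), 135)] [(219, np.float64(232.86), 72), (220, np.float64(232.83), 114), (221, np.float64(232.77), 107), (222, np.float64(232.84), 93), (223, np.float64(232.85), 82), (224, np.float64(232.79), 69), (225, np.float64(232.36), 32)]
top need [np.float64(-1.14), np.float64(0.02), np.float64(1.19)]
[[10  9  8 10  9  9 11 10 10  9  9  9 13 17 18 15]
 [ 9  9 22 34 19  9 10 11 10  9  8 10 13 22 21 16]
 [ 8 15 45 70 30  8  9  9  9  9  7 10 15 24 21 13]
 [ 9 24 66 80 32 10  8  9
[... 245 characters left out ...]
8  8  8  8 11 12 15 16 16  9  5  5]
 [10  9 10  9 10  9  8  9  9  8  8  9  9  7  5  7]
 [ 9  9  9 10 10 10 10 11 11  9  9  9 10 10  8  6]]
[[15 15 14 13 13 13 13 12 12 12 10 11 13 12  9  9]
 [16 16 14 10 12 13 13 12 13 11 10 12 14 15 13 10]
 [15 15 11  7 10 13 13 14 14 12  9 10 15 15 13  7]
 [16 13  9  5  9 12 14 13 13 10 10 12 16 14 10  6]
 [15 12  7  5  7 11 13 13 11  9 10 11 12 10  8  3]
 [18 16  8  5  6  8  8  8  9 18 19 11 11 10  6  5]
 [17 13  9  6  6  7  4  6 17 44 57 47 28 15  6  3]
 [13 12 11 13 12 11 10 10 18 41 60 63 52 28  4  3]
 [12 13 13 14 15 14 12 12 14 18 24 25 24 16  5  4]
 [13 13 14 15 12 14 13 13 12 10  8  8 12  8  3  4]
 [12 13 14 13 13 13 12 12 12 12 12 10 11 11  9  6]]
```

```bash
cat > z0.py <<'E'
from h import *
from scipy.optimize import fsolve
S=snap("side");T=snap("top")
def z(s,col,row,x=606.):
    return fsolve(lambda q:proj(s,(x-.0175*(q[0]-180),q[0],q[1]))-[col,row],[185,80.])
def est(s,a,cols,rows,kind,n):
    q=[c for c in colrows(a,cols,rows,kind)]
    print(n,[z(s,c,r)[1].round(2) for c,r,w in q],[w for *_,w in q], "y",[z(s,c,r)[0].round(0) for c,r,w in q])
ld=lambda f:cv2.imread("pics/"+f)[:,:,::-1].astype(float)
L={"2":0,"5":0,"6":0,"7":40.0-.2}
m=lambda k:np.mean([ld(k+i+".png") for i in ("1","2")],0)
m0=np.mean([ld(f"side{i}.png") for i in(1,2,5)],0)
t0=np.mean([ld(f"top{i}.png") for i in(0,2,6)],0)
est(S,m0,range(249,253),(232,241),"y","side L0")
est(S,np.load("a7.npy"),range(249,253),(222,231),"y","side 39.8")
S_,a=avg("side",8);T_,b=avg("top",8)
est(S,a,range(249,253),(221,230),"y","side 46.6")
est(S,a,range(245,249),(220,229),"r","side idx")
est(T,t0,range(222,229),(233,242),"y","top L0")
est(T,np.load("b7.npy"),range(220,226),(229,238),"y","top 39.8")
est(T,b,range(219,225),(228,237),"y","top 46.6")
est(T,b,range(212,217),(229,238),"r","top idx")
E
python3 z0.py
```

```text
side L0 [np.float64(34.74), np.float64(37.01), np.float64(37.52), np.float64(37.78)] [0, 97, 145, 132] y [np.float64(189.0), np.float64(185.0), np.float64(181.0), np.float64(178.0)]
side 39.8 [np.float64(75.54), np.float64(77.03), np.float64(77.59), np.float64(76.88)] [38, 120, 134, 94] y [np.float64(185.0), np.float64(181.0), np.float64(178.0), np.float64(174.0)]
side 46.6 [np.float64(82.07), np.float64(82.5), np.float64(82.57), np.float64(82.43)] [47, 90, 78, 46] y [np.float64(184.0), np.float64(181.0), np.float64(177.0), np.float64(174.0)]
side idx [np.float64(83.96), np.float64(83.62), np.float64(83.52), np.float64(84.03)] [100, 96, 97, 57] y [np.float64(198.0), np.float64(195.0), np.float64(191.0), np.float64(188.0)]
top L0 [np.float64(42.27), np.float64(42.84), np.float64(42.46), np.float64(42.3), np.float64(41.92), np.float64(41.02), np.float64(39.6)] [86, 169, 194, 168, 137, 119, 77] y [np.float64(187.0), np.float64(184.0), np.float64(182.0), np.float64(179.0), np.float64(177.0), np.float64(174.0), np.float64(172.0)]
top 39.8 [np.float64(79.21), np.float64(79.65), np.float64(79.2), np.float64(78.24), np.float64(78.08), np.float64(79.12)] [93, 117, 111, 102, 92, 62] y [np.float64(185.0), np.float64(182.0), np.float64(180.0), np.float64(178.0), np.float64(175.0), np.float64(172.0)]
top 46.6 [np.float64(84.91), np.float64(84.95), np.float64(85.19), np.float64(84.44), np.float64(83.69), np.float64(84.13)] [72, 112, 109, 95, 82, 68] y [np.float64(186.0), np.float64(184.0), np.float64(181.0), np.float64(179.0), np.float64(177.0), np.float64(174.0)]
top idx [np.float64(86.2), np.float64(80.91), np.float64(80.95), np.float64(83.37), np.float64(84.79)] [96, 154, 152, 136, 133] y [np.float64(204.0), np.float64(202.0), np.float64(200.0), np.float64(197.0), np.float64(194.0)]
```

Direct and absolute readings differ by about 1 mm. The pointer has gone dimmer, probably from the arm's shadow. I'll release the handle and pull back so I can read it unshaded.

apply_moves:
  series:
    - [[0,0,0],0]
    - [[0,0,0],0]
    - [[0,0,0],0]
    - [[0,0,-30],0]
    - [[0,0,-30],0]
    - [[-40,25,0],0]
    - [[-40,25,0],0]
    - [[-40,25,0],0]
    - [[0,0,0],0]
    - [[0,0,0],0]
  fingers: 0.4

```text
time: 20.9
eef_pos: [495.0, -82.2, 134.4]
ee_rot: [[1.0, 0.016, 0.002], [0.016, -1.0, 0.0], [0.002, -0.0, -1.0]]
force: [-0.4, 0.7, 0.4]
opening: 56.3
finger_force: 0.0
```

```bash
python3 -c "from h import *;st()"; python3 z0.py | grep -E "46.6|idx"; python3 lv.py|grep -v '^ *\['
```

```text
t 20.9 p [495.  -82.2 134.4] yaw 0.9 j [-19.   7. 103.   0.  70.  70.] F [-0.4  0.7  0.4] open 56.3 0.0
side 46.6 [np.float64(81.99), np.float64(82.34), np.float64(82.49), np.float64(82.35)] [49, 93, 81, 47] y [np.float64(184.0), np.float64(181.0), np.float64(177.0), np.float64(174.0)]
side idx [np.float64(83.84), np.float64(83.7), np.float64(83.52), np.float64(84.07)] [103, 95, 96, 55] y [np.float64(198.0), np.float64(195.0), np.float64(191.0), np.float64(188.0)]
top 46.6 [np.float64(85.01), np.float64(84.85), np.float64(85.29), np.float64(84.44), np.float64(83.5), np.float64(84.13)] [70, 109, 109, 91, 83, 68] y [np.float64(186.0), np.float64(184.0), np.float64(181.0), np.float64(179.0), np.float64(177.0), np.float64(174.0)]
top idx [np.float64(86.2), np.float64(81.11), np.float64(80.85), np.float64(83.37), np.float64(84.69)] [95, 148, 152, 135, 130] y [np.float64(204.0), np.float64(202.0), np.float64(200.0), np.float64(197.0), np.float64(194.0)]
t 21.8 p [494.7 -82.1 134.1] yaw 0.99 j [-19.   7. 103.   0.  70.  70.] F [ 0.4 -0.2  0.5] open 56.4 0.0
side need mm [np.float64(1.1), np.float64(1.29), np.float64(1.49)]
top need [np.float64(-1.25), np.float64(-0.08), np.float64(1.09)]
```

```bash
python3 - <<'E'
from h import *
S,a=avg("side",6);T,b=avg("top",6);np.save("a8.npy",a)
u=lambda x,r,c:cv2.resize(np.clip(x[r:r+20,c:c+30]*1.4,0,255).astype(np.uint8),(450,300),interpolation=cv2.INTER_CUBIC)
cv2.imwrite("pics/c6.png",np.vstack([u(b,224,205),u(a,214,236)])[:,:,::-1])
E
```

```text
(no output)
```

View pics/c6.png

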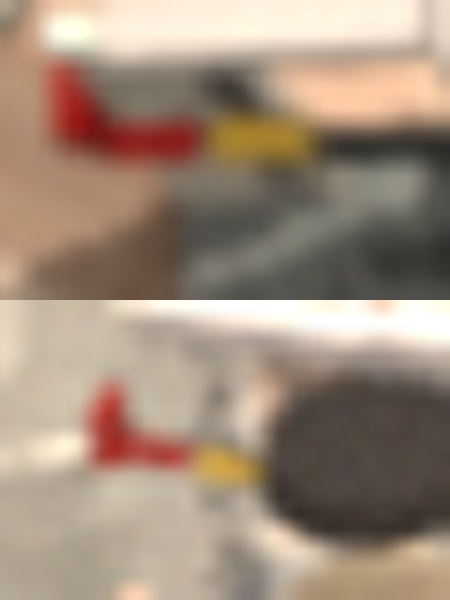

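Both views agree: the arm of the index and the pointer are nearly in line, with the pointer about 0.6–0.9 mm low. I'll regrip the handle and add about 0.6 mm (13.5°).

apply_moves:
  series:
    - [[40,-25,0],0]
    - [[40,-25,0],0]
    - [[40,-25,0],0]
    - [[0,0,0],0]
    - [[0,0,0],0]
    - [[0,0,30],0]
    - [[0,0,30],0]
    - [[0,0,0],0]

```text
time: 24.0
eef_pos: [607.8, -5.3, 69.5]
ee_rot: [[1.0, 0.016, -0.011], [0.016, -1.0, 0.001], [-0.011, -0.001, -1.0]]
force: [-0.7, -1.0, -1.4]
opening: 56.0
finger_force: 0.0
```

apply_moves:
  series:
    - [[0,0,0],0]
    - [[0,0,0],0]
    - [[0,0,0],0]
    - [[0,0,0],0]
    - [[0,0,0],0]
    - [[0,0,0],0]
    - [[0,0,0],0]
  fingers: 1

```text
time: 24.7
eef_pos: [614.1, -5.0, 74.9]
ee_rot: [[1.0, 0.018, 0.002], [0.018, -1.0, -0.0], [0.002, 0.0, -1.0]]
force: [0.9, 0.6, 3.3]
opening: 19.0
finger_force: 25.0
```

apply_moves:
  series:
    - [[2.9,7.1,0],0]
    - [[2.1,7.3,0],0]
    - [[0,0,0],0]
    - [[0,0,0],0]

```text
time: 25.1
eef_pos: [619.6, -20.0, 74.7]
ee_rot: [[1.0, 0.017, 0.002], [0.017, -1.0, -0.001], [0.002, 0.001, -1.0]]
force: [0.6, 2.4, 4.6]
opening: 19.3
finger_force: 25.0
```

```bash
python3 lv.py|grep -v '^ *\[\[*[0-9 ]*\]'; python3 - <<'E'
from h import *
from z0 import *
E
```

```text
t 25.1 p [619.6 -20.   74.7] yaw 0.97 j [-10.  25.  88.  -0.  67.  79.] F [0.6 2.4 4.6] open 19.3 25.0
[(244, np.float64(222.85), 129), (245, np.float64(223.41), 103), (246, np.float64(223.68), 98), (247, np.float64(223.85), 98), (248, np.float64(223.88), 58)] [(249, np.float64(224.28), 49), (250, np.float64(224.42), 88), (251, np.float64(224.62), 91), (252, np.float64(224.6), 46)]
side need mm [np.float64(0.49), np.float64(0.68), np.float64(0.88)]
[(211, np.float64(232.1), 70), (212, np.float64(232.98), 95), (213, np.float64(233.31), 147), (214, np.float64(233.32), 153), (215, np.float64(233.11), 135), (216, np.float64(232.98), 134)] [(219, np.float64(232.83), 72), (220, np.float64(232.77), 111), (221, np.float64(232.73), 107), (222, np.float64(232.76), 96), (223, np.float64(232.69), 89), (224, np.float64(232.62), 77), (225, np.float64(232.22), 37)]
top need [np.float64(-1.97), np.float64(-0.79), np.float64(0.39)]
side L0 [np.float64(34.74), np.float64(37.01), np.float64(37.52), np.float64(37.78)] [0, 97, 145, 132] y [np.float64(189.0), np.float64(185.0), np.float64(181.0), np.float
[... 931 characters left out ...]
.2), np.float64(78.24), np.float64(78.08), np.float64(79.12)] [93, 117, 111, 102, 92, 62] y [np.float64(185.0), np.float64(182.0), np.float64(180.0), np.float64(178.0), np.float64(175.0), np.float64(172.0)]
top 46.6 [np.float64(85.31), np.float64(85.35), np.float64(85.49), np.float64(84.94), np.float64(84.98), np.float64(85.31)] [71, 111, 110, 96, 88, 76] y [np.float64(186.0), np.float64(184.0), np.float64(181.0), np.float64(179.0), np.float64(176.0), np.float64(174.0)]
top idx [np.float64(86.3), np.float64(81.21), np.float64(80.95), np.float64(83.37), np.float64(84.69)] [95, 151, 156, 137, 133] y [np.float64(204.0), np.float64(202.0), np.float64(200.0), np.float64(197.0), np.float64(194.0)]
```

Side reads +0.7, top −0.8 and the absolute reading about −0.5, so it's level within measuring error. Next: release the handle, straddle across to the hub and grip it.

apply_moves:
  series:
    - [[0,0,0],0]
    - [[0,0,0],0]
    - [[0,0,0],0]
    - [[0,0,0],-0.109]
    - [[0,0,0],-0.109]
    - [[-22,-0.4,0],0]
    - [[-25,-0.4,0],0]
    - [[-20,-0.4,0],0]
    - [[0,0,0],0]
    - [[0,0,0],0]
  fingers: 0.4

```text
time: 27.8
eef_pos: [553.3, -33.9, 73.9]
ee_rot: [[0.973, 0.233, 0.0], [0.233, -0.973, -0.0], [0.0, 0.0, -1.0]]
force: [-0.3, -0.8, 0.4]
opening: 56.1
finger_force: 0.0
```

```bash
python3 -c "
from h import *
st();plan((554.2,-34.5,74),13.5)
S=snap('side');g=mask(S,(290,200,345,260),red)[0];print(g,proj(S,(617.7,-20,87.5)))"
```

```text
t 27.8 p [553.3 -33.9  73.9] yaw 13.47 j [-12.  18.  98.   0.  64.  64.] F [-0.3 -0.8  0.4] open 56.1 0.0
1 [[[np.float64(0.7), np.float64(0.8), np.float64(-0.1)], np.float64(-0.0006)]]
(array([309.67901235, 230.13580247]), array([307, 223,   6,  16,  81])) [309.44626923 231.03013495]
```

apply_moves:
  series:
    - [[0.7,0.6,0],0]
    - [[0,0,0],0]
    - [[0,0,0],0]
    - [[0,0,0],0]
    - [[0,0,0],0]
  fingers: 1
  newtons: 30

```text
time: 28.35
eef_pos: [554.5, -34.5, 74.1]
ee_rot: [[0.972, 0.234, 0.001], [0.234, -0.972, -0.001], [0.001, 0.001, -1.0]]
force: [1.7, -1.1, -1.2]
opening: 32.0
finger_force: 30.0
```

apply_moves:
  series:
    - [[0,0,0],-0.08]
    - [[0,0,-2],0]
    - [[0,0,0],0]

```text
time: 28.65
eef_pos: [553.9, -34.2, 75.9]
ee_rot: [[0.951, 0.309, -0.0], [0.309, -0.951, 0.0], [-0.0, -0.0, -1.0]]
force: [0.6, -0.8, -3.0]
opening: 31.6
finger_force: 30.0
```

```bash
python3 -c "
from h import *
st();print(bot.get_state()['ft_torque'])"
```

```text
t 28.65 p [553.9 -34.2  75.9] yaw 17.99 j [-12.  18.  98.  -0.  65.  60.] F [ 0.6 -0.8 -3. ] open 31.6 30.0
[-0.18647524 -0.21758449  0.02492316]
```

apply_moves:
  series:
    - [[0,0,-10],0]
    - [[0,0,-15],0]
    - [[0,0,-20],0]
    - [[0,0,-10],0]
    - [[0,0,0],0]

```text
time: 29.15
eef_pos: [555.3, -34.3, 133.7]
ee_rot: [[0.951, 0.31, 0.004], [0.31, -0.951, -0.001], [0.003, 0.002, -1.0]]
force: [-0.3, -0.6, -2.2]
opening: 31.8
finger_force: 30.0
```

```bash
python3 -c "
from h import *
st()
r=plan((540,-110,131),18,v=30)
r=plan((378.6,-347.8,131),97.3,v=35,p0=(540,-110,131),y0=18)"|sed 's/np.float64(\([^)]*\))/\1/g'
```

```text
t 29.15 p [555.3 -34.3 133.7] yaw 18.06 j [-12.  13.  95.   0.  71.  59.] F [-0.3 -0.6 -2.2] open 31.8 30.0
3 [[[-12.7, 22.4, 0.9], 0.0004], [[-12.7, 22.4, 0.9], 0.0004], [[-12.7, 22.4, 0.9], 0.0004]]
10 [[[-22.7, 17.6, -0.0], -0.1384], [[-24.9, 14.3, -0.0], -0.1384], [[-26.7, 10.8, -0.0], -0.1384], [[-27.9, 7.0, -0.0], -0.1384], [[-28.6, 3.1, -0.0], -0.1384], [[-28.7, -0.9, -0.0], -0.1384], [[-28.3, -4.9, -0.0], -0.1384], [[-27.4, -8.7, -0.0], -0.1384], [[-25.9, -12.4, -0.0], -0.1384], [[-24.0, -15.9, -0.0], -0.1384]]
```

apply_moves:
  series:
    - [[-12.7,22.4,0],0]
    - [[-12.7,22.4,0],0]
    - [[-12.7,22.4,0],0]

```text
time: 29.45
eef_pos: [537.4, -109.9, 130.2]
ee_rot: [[0.95, 0.311, -0.002], [0.311, -0.95, 0.001], [-0.002, -0.002, -1.0]]
force: [0.0, 0.4, -2.8]
opening: 31.9
finger_force: 30.0
```

apply_moves:
  series:
    - [[-22.7,17.6,0],-0.1384]
    - [[-24.9,14.3,0],-0.1384]
    - [[-26.7,10.8,0],-0.1384]
    - [[-27.9,7.0,0],-0.1384]
    - [[-28.6,3.1,0],-0.1384]
    - [[-28.7,-0.9,0],-0.1384]
    - [[-28.3,-4.9,0],-0.1384]
    - [[-27.4,-8.7,0],-0.1384]
    - [[-25.9,-12.4,0],-0.1384]
    - [[-24,-15.9,0],-0.1384]
    - [[0,0,0],0]
    - [[0,0,0],0]

```text
time: 30.65
eef_pos: [376.9, -347.4, 130.4]
ee_rot: [[-0.125, 0.992, -0.001], [0.992, 0.125, 0.002], [0.002, -0.001, -1.0]]
force: [-0.6, 0.7, -2.4]
opening: 31.8
finger_force: 30.0
```

```bash
python3 - <<'E'
from h import *
st()
S,a=avg("side",6);T,b=avg("top",6)
from z0 import est
est(S,a,range(249,253),(221,230),"y","side p");est(S,a,range(245,249),(220,229),"r","side idx")
save(T,"top9.png");save(S,"side9.png")
plan((378.6,-347.8,32),97.3,v=25)
E
```

```text
t 30.65 p [ 376.9 -347.4  130.4] yaw 97.19 j [-52.   9. 101.   0.  70. -60.] F [-0.6  0.7 -2.4] open 31.8 30.0
side L0 [np.float64(34.74), np.float64(37.01), np.float64(37.52), np.float64(37.78)] [0, 97, 145, 132] y [np.float64(189.0), np.float64(185.0), np.float64(181.0), np.float64(178.0)]
side 39.8 [np.float64(75.54), np.float64(77.03), np.float64(77.59), np.float64(76.88)] [38, 120, 134, 94] y [np.float64(185.0), np.float64(181.0), np.float64(178.0), np.float64(174.0)]Traceback (most recent call last):
  File "<stdin>", line 4, in <module>
  File "z0.py", line 16, in <module>
    S_,a=avg("side",8);T_,b=avg("top",8)
                            ~~~^^^^^^^^^
  File "h.py", line 45, in avg
    ss=[bot.snapshot(n) for _ in range(k)]; return ss[0],np.mean([s["color"].astype(float) for s in ss],0)
        ~~~~~~~~~~~~^^^
ValueError: 200 camera calls are used up
```

Camera calls are used up, so I'll place by the measured tray pose. The margins are over 25 mm, and I'll feel for the floor with the force reading.

apply_moves:
  series:
    - [[0,-1.5,25],0]
    - [[0,0,25],0]
    - [[0,0,25],0]
    - [[0,0,15],0]
    - [[0,0,6],0]
    - [[0,0,2],0]
    - [[0,0,0],0]
    - [[0,0,0],0]

```text
time: 32.8
eef_pos: [376.8, -349.0, 34.2]
ee_rot: [[-0.128, 0.992, 0.001], [0.992, 0.128, -0.002], [-0.002, 0.001, -1.0]]
force: [-0.4, 0.2, -2.5]
opening: 31.6
finger_force: 30.0
```

apply_moves:
  series:
    - [[0,1.5,2],0]
    - [[0,0,1.5],0]
    - [[0,0,1],0]
    - [[0,0,0],0]
    - [[0,0,0],0]

```text
time: 33.3
eef_pos: [377.8, -348.1, 29.0]
ee_rot: [[-0.128, 0.992, 0.0], [0.992, 0.128, -0.0], [-0.0, 0.0, -1.0]]
force: [-0.3, 1.1, 2.5]
opening: 31.7
finger_force: 30.0
```

The floor contact is felt at underside ≈5 mm, as expected. Releasing and withdrawing.

apply_moves:
  series:
    - [[0,0,0],0]
    - [[0,0,0],0]
    - [[0,0,0],0]
    - [[0,0,-10],0]
    - [[0,0,-30],0]
    - [[0,0,-40],0]
    - [[0,0,-40],0]
    - [[0,0,-20],0]
    - [[0,0,0],0]
    - [[0,0,0],0]
  fingers: 0.35

```text
time: 34.3
eef_pos: [377.5, -347.9, 168.6]
ee_rot: [[-0.128, 0.992, 0.0], [0.992, 0.128, -0.0], [-0.0, 0.0, -1.0]]
force: [-0.2, 0.5, -0.4]
opening: 61.1
finger_force: 0.0
```

```bash
python3 -c "
from h import *
st();print(bot.sign_off())"
```

```text
t 34.3 p [ 377.5 -347.9  168.6] yaw 97.37 j [-52.   6.  99.  -0.  74. -60.] F [-0.2  0.5 -0.4] open 61.1 0.0
the job is handed in; nothing more can be done
None
```

The job is handed in at about 34 s: platform wound up with the pointer level with the index to within about 1 mm (camera readings ranged from −0.8 to +0.7 mm), jar still standing at the last picture I viewed (before the final 0.6 mm of winding), and crank taken off and laid in the tray; I ran out of camera calls before the placing, so the crank's final position rests on the measured tray pose and felt floor contact, not on a picture.

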